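# Hold a spring probe square on a marked spot of a tilted graphite pad

### The arm

A 6-joint arm with a two-finger parallel gripper is mounted at the origin on a cart in front of the work surface, level with it; the furniture and walls round the work are solid. World frame = base frame: x ahead of the robot, y to its left, z up, the work surface at z = 0. Lengths are in mm, angles in rad, forces in N, time in s.
With the tool pointing down it reaches from about 375 to 975 mm from the base axis. Payload 3.8 kg.
Tool frame: the origin (TCP) lies at the very end of the fingers, on their centre line; the grasp point (between the pads) lies 19 mm behind it; z points along the fingers, y is the direction in which the jaws open and shut (so a half turn about z gives the same grasp; the last joint's range is limited). The gripper opens to 85 mm and grips with 20 to 120 N. Pads are 22 mm wide; open, the fingers measure 114 mm over their backs; the gripper's body (76 mm by 85 mm) begins 54 mm behind the grasp point. The pads swing forward as they close: fully open they stand 13 mm farther back than shut.
Start: joints at [1.103, 0.264, 1.604, -0, 1.274, -0.037], TCP at [281.876, 613.322, 207.28] pointing down, gripper open.
Joint ranges: [-2.63, 2.63], [-0.94, 2.18], [0.31, 2.57], [-1.31, 4.45], [0, 2.66], [-2.55, 2.55]. Speed limits (rad/s): [2.57, 2.57, 3.14, 3.14, 3.14, 3.14].

### API

Orientations are given as a rotation vector (axis times angle).
In Python, from workcell import arm, vision, job gives the robot as it stands.
- The arm moves only by the tool carry_out, never from a script. Its argument "rows" is a list of rows, each an object with "slide": the shift along the tool's x, y, z in units of 0.1 m (1.0 is 0.1 m), a list of three; "twist": the turn, a rotation vector about the tool's x, y, z in units of 2 rad (1.0 is 2 rad), a list of three. A call has 1 to 10 rows; each row shifts and turns the commanded pose from where the row before left it, along the tool's axes as they then stand; what a row does not reach is not made up. A row lasts 1/12 s, in which the tool goes at most 41.7 mm and 7.16 degrees, less where a joint would pass 70% of its speed; a pose out of reach is approached as far as the arm can. A call with a number of a shift or a turn outside -1 to 1 is refused whole. A call with a gripper value outside its range is refused whole. "hand" is the gripper's target within -1 to 1 (shut at 1, half-way at 0, fully open at -1), set as the call begins (left out, the last holds). The fingers move at their own pace and stop on an object; "squeeze" is the grip in N (left out, the last holds). Time passes only in rows, so rows that do not move let the fingers close. It gives the time, the measured TCP pose, the force and the opening at its end, in the units of the state.
- arm.observe(): the state, without advancing time (a new reading comes with each control period).
- vision.grab_frame(name): name is "side" or "top"; returns a dict with "pixels" (420x560x3 uint8, red, green, blue), "fx", "fy", "cx", "cy" (pixels), "T" (4x4, takes a point from camera to world coordinates). Camera axes: x right, y up, looking along -z (the intrinsics and any distortion apply to the point x, -y, -z); pixel columns grow to the right and rows downward; lengths in mm; the calibration is good to about 2 mm. A picture is of the moment at which its call begins. There is no depth.
- job.job_done(): hands the job in, once; it reports no verdict.
The state is a dict: "clock": time; "joint_positions": joint angles; "dq": joint speeds; "joint_efforts": joint torques, N m; "eef_pos": TCP position; "tcp_rot": TCP orientation; "ft_force": force on the tool from outside, world axes, zero at the start; "ft_torque": the same for the moment, N m; "width": finger opening in mm.
Only numpy, scipy, OpenCV 4.12 (cv2) and the standard library are available. Lean on these libraries where they do the work, as an engineer would, in place of code of your own. Each camera call takes 0.05 s, during which the arm holds its last target. There are 200 camera calls.

### The job

Take the pen-like spring probe out of its wooden stand and set its tip in the centre of the ring marked on the sloping graphite pad, with the probe square to the pad's face. Press gently until the sprung tip is pushed about half way in, keep it so for at least three seconds, and finish while still holding it there. Do not shift the tilted plate, and leave the bottle, the dish and the cork where they are.

Things in the scene. Friction and masses are not known exactly. Their poses are not given: they have to be found in the camera images.
- probe_center (a point): Centre of the handle of the loose spring probe (0.1 kg): black round handle, 24 mm in diameter, 84 mm long, thin steel bands. Point on its axis, 42 mm above the shoulder that rests on the stand's top and 42 mm below the handle's top. z along the handle, away from the tip. Below the shoulder: steel nose, 12 mm in diameter, 18 mm long, then the sprung tip. Stands upright at the start.
- probe_tip (a point): The round-ended extreme point of the probe's sprung tip (6 mm in diameter, 16 mm out of the nose when free), on the probe's axis; with the tip free it is 76 mm below the centre of the handle. z runs along the probe towards the handle.
- plunger (a joint): How far the sprung tip is pushed into the probe's nose: 0 free, 0.014 m fully in; the spring takes about 0.35 N per mm, so about 2.5 N half way in.
- probe_stand: Fixed wooden block, 80 x 80 x 46 mm on a foot 92 x 92 x 6 mm, with a through hole of 16 mm diameter down its centre in which the probe's nose and tip stand with clearance. Origin at the centre of its underside; z up.
- ring_mark (a point): Centre of the ring (19 mm in diameter, thin bright line) on the upper face of the graphite pad. z is the outward normal of the face, x up the slope, y along the pad's long side towards the end with the ring. The ring is 18 mm from the pad's middle; the cross on the other half is another mark, not this one.
- tilt_plate (a joint): Tilt of the table's hinged plate, 0 level, growing as its far edge rises, so that the face leans towards the robot; set anywhere from 0.18 to 0.36 rad at the start and stiff (about 6 N m of friction).
- white_bottle: Bystander: white plastic bottle with a red nozzle, 46 mm in diameter, 140 mm high, standing. Origin at the centre of its underside.
- bead_dish: Bystander: shallow dish of beads, 85 mm in diameter, 17 mm high. Origin at the centre of its underside.
- cork: Bystander: cork block, 30 x 60 x 24 mm. Origin at the centre of its underside.
- tilt_table: Small fixed tilting table, base 120 x 140 mm, about 70 to 90 mm high, origin at the centre of its underside, x from its hinge (low edge) to its high edge. The black pad (52 x 82 x 11 mm) is held on its aluminium plate by a small steel clamp at each short end (5 mm above the pad, 19 mm or more from the ring's centre). It carries the pad and cannot slide.
Things that resemble listed ones, but are neither listed nor needed, are in the scene too. There is more than one size of the part that bears probe_center; the job needs the smallest.

How it is judged (in metres and radians):
On the way, in this order (a step that is already met when the one before it is completed fails the run):
1. the probe is lifted clear of its stand in the fingers (z of probe_tip in the frame of probe_stand above 0.048 m and contact force between the fingers and probe above 1 N), for 0.1 s.
2. the probe is held square on the ring with its tip about half way in, for 3 s (distance between probe_tip and ring_mark below 0.008 m and angle between the z axis of probe_tip and the z axis of ring_mark, either way round below 0.12 rad and value of joint plunger between 0.003 and 0.011 m and contact force between the fingers and probe above 1 N and contact force between probe and tilt_table above 0.5 N), for 3 s.
At the end, for the whole second after the job is handed in: The fingers hold the probe with its tip within 8 mm of the ring's centre on the pad, its axis within 0.12 rad of the pad's normal, the sprung tip 3 to 11 mm in (1 to 4 N), the probe clear of its stand; this has lasted at least 3 s and still holds when the program ends (all of step 2 and contact force between probe and probe_stand below 0.1 N); the arm keeps its last pose, push and grip.
It fails at once if the probe is pushed on the ring's plate with more than 20 N (contact force between probe and tilt_table above 20 N).
It fails at once if the tilted plate is shifted by more than 6 mm (distance of ring_mark from where it was at the start of the episode above 0.006 m).
It fails at once if the bottle is moved or knocked over (distance of white_bottle from where it was at the start of the episode above 0.03 m or angle between white_bottle's own z axis and vertical above 0.3 rad).
It fails at once if the dish is moved (distance of bead_dish from where it was at the start of the episode above 0.03 m).
It fails at once if the cork is moved (distance of cork from where it was at the start of the episode above 0.03 m).
It also fails if it takes over 48 s, if anything falls off the work surface, if the arm or the gripper's body presses on something with over 40 N, if the wrist force passes 120 N, or if a joint passes its speed limit or range.

## Working session

There is one attempt and no reset: what is moved stays moved. The work goes in short steps, Python scripts to look and compute and a tool call to move; the robot and the scene stay as the last step left them, time stands still between calls to the robot, and variables do not carry over. Pictures are saved under pics/ and viewed, about 8 in all and at most 12, crops included, and the job is handed in when it is done.

Besides the shell and the picture viewer there is one more tool, called after "Request:" by a JSON object that holds its "name" and its "arguments". carry_out: Moves the arm, as the interface text tells. Shifts and turns lie within -1 to 1; 1 stands for 0.1 m of shift or 2 rad of turn. Its arguments: {"type":"object","properties":{"rows":{"type":"array"},"hand":{"type":"number"},"squeeze":{"type":"number"}},"required":["rows"]}

```bash
mkdir -p pics; ls; python3 - <<'E'
from workcell import arm, vision, job
import cv2,numpy as np,pickle
print(arm.observe())
for n in("side","top"):
    f=vision.grab_frame(n); print(n,{k:(v if k!="pixels" else v.shape) for k,v in f.items()})
    cv2.imwrite(f"pics/{n}0.png",f["pixels"][...,::-1]); pickle.dump(f,open(f"{n}0.pkl","wb"))
E
```

```text
pics
{'clock': 0.0, 'joint_positions': array([ 1.10309617e+00,  2.64741902e-01,  1.60541981e+00,  2.22108776e-05,
        1.27368722e+00, -3.69362884e-02]), 'dq': array([-0.00127698,  0.00020133, -0.0007232 ,  0.00070123, -0.00051921,
       -0.00125219]), 'joint_efforts': array([-8.20067180e-04, -5.15118134e+01, -3.67310643e+01,  1.65000561e-04,
        1.31301544e-02, -1.17035844e-05]), 'eef_pos': array([281.51056985, 612.61120296, 205.94492802]), 'tcp_rot': array([-0.67130775, -3.06843129,  0.00342298]), 'ft_force': array([ 1.50964637, -0.0097373 , -0.01098292]), 'ft_torque': array([-0.03306729,  0.00925855,  0.00928255]), 'width': 85.4648473296386}
side {'pixels': (420, 560, 3), 'fx': 432.58343958448705, 'fy': 432.58343958448705, 'cx': 282.9975188166432, 'cy': 208.06116793528227, 'T': array([[ 9.45705221e-01,  1.25449955e-01, -2.99839865e-01,
         2.79641644e+02],
       [-3.24996289e-01,  3.52593054e-01, -8.77528091e-01,
        -8.73722502e+02],
       [-4.36440614e-03,  9.27329740e-01,  3.74219862e-01,
         4.21296819e+02],
       [ 0.00000000e+00,  0.00000000e+00,  0.00000000e+00,
         1.00000000e+00]])}
top {'pixels': (420, 560, 3), 'fx': 442.4699501989796, 'fy': 442.4699501989796, 'cx': 268.7469400919964, 'cy': 207.3259568123842, 'T': array([[ 1.94390525e-02,  9.95592369e-01, -9.17494336e-02,
         4.53785306e+02],
       [-9.99811039e-01,  1.93477590e-02, -1.88445938e-03,
        -1.18148597e+01],
       [-1.01007450e-04,  9.17687287e-02,  9.95780342e-01,
         1.13329507e+03],
       [ 0.00000000e+00,  0.00000000e+00,  0.00000000e+00,
         1.00000000e+00]])}
```

View pics/side0.png

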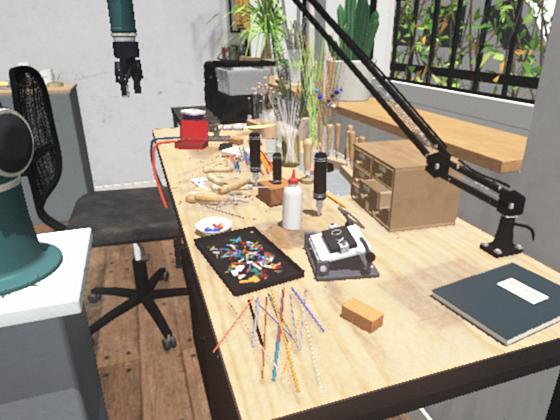

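View pics/top0.png

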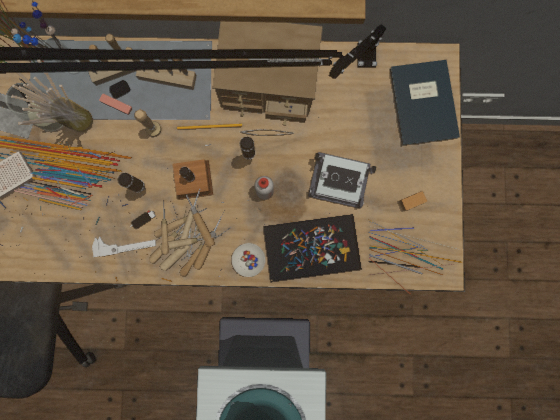

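Top view: the stand with the probe is at about (192,178), the ring pad at (342,179), the bottle at (263,188), and larger look-alike probes at (248,147) and (131,182). In the side view the stand's probe is at about (277,165) and the pad at (340,240). Next I'll zoom in.

```bash
cat > h.py <<'E'
import numpy as np,cv2,pickle
from scipy.optimize import least_squares
def proj(f,P):
    P=np.atleast_2d(P); T=f["T"]; c=(P-T[:3,3])@T[:3,:3]
    return np.c_[f["cx"]+f["fx"]*c[:,0]/-c[:,2], f["cy"]-f["fy"]*c[:,1]/-c[:,2]]
def ray(f,uv):
    d=np.array([(uv[0]-f["cx"])/f["fx"],-(uv[1]-f["cy"])/f["fy"],-1.]); return f["T"][:3,3],f["T"][:3,:3]@d
def onz(f,uv,z):
    o,d=ray(f,uv); return o+d*(z-o[2])/d[2]
def tri(fs,uvs):
    r=least_squares(lambda p:np.concatenate([proj(f,p)[0]-u for f,u in zip(fs,uvs)]),[600,0,50]); return r.x,r.fun
def crop(f,x0,y0,w,h,s):
    im=cv2.resize(f["pixels"][y0:y0+h,x0:x0+w,::-1],None,fx=s,fy=s,interpolation=cv2.INTER_CUBIC)
    for x in range(-(-x0//10)*10,x0+w,10):
        cv2.line(im,((x-x0)*s,0),((x-x0)*s,6),(0,0,255),1); cv2.putText(im,str(x),((x-x0)*s,16),0,.35,(0,0,255),1)
    for y in range(-(-y0//10)*10,y0+h,10):
        cv2.line(im,(0,(y-y0)*s),(6,(y-y0)*s),(0,0,255),1); cv2.putText(im,str(y),(8,(y-y0)*s+4),0,.35,(0,0,255),1)
    return im
def load(n): return pickle.load(open(n+"0.pkl","rb"))
E
python3 - <<'E'
from h import *
t,s=load("top"),load("side")
a=np.hstack([crop(t,165,150,50,50,8)[:300],crop(t,300,145,80,60,5)])
b=np.hstack([crop(s,250,145,50,75,4),crop(s,300,210,85,75,4),crop(s,285,160,50,75,4)[:,:60]])
a=a[:300]; a=np.hstack([crop(t,167,155,50,50,8)[:, :400],crop(t,305,148,80,80,5)])
W=max(a.shape[1],b.shape[1]); pad=lambda i:np.pad(i,((0,0),(0,W-i.shape[1]),(0,0)))
im=np.vstack([pad(crop(t,167,155,50,40,8) if 0 else np.hstack([crop(t,167,155,45,42,7),crop(t,305,148,70,42,7)[:,:485]])),pad(b)])
print(im.shape);cv2.imwrite("pics/z.png",im[:600,:800])
E
```

```text
(594, 800, 3)
```

View pics/z.png

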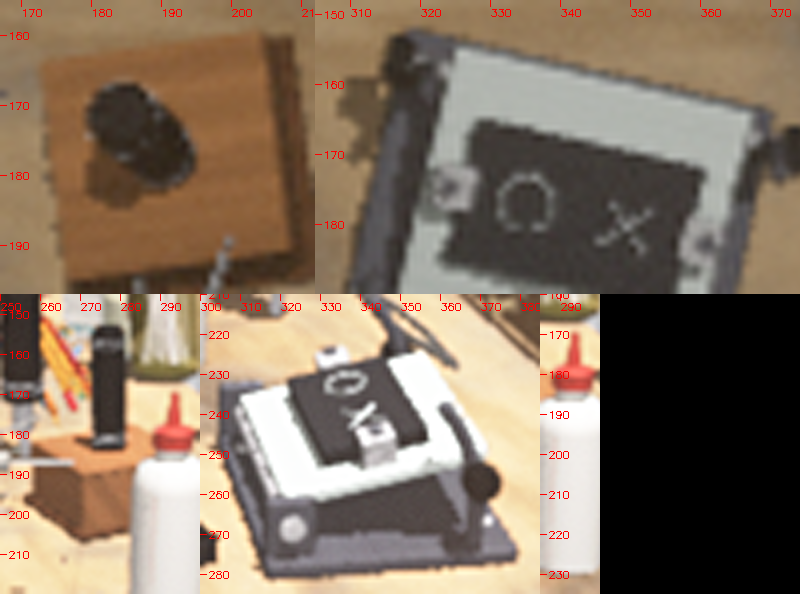

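```bash
python3 - <<'E'
from h import *
t,s=load("top"),load("side")
for uvs in ([(184,171.4),(277.5,154)],[(190.3,177.8),(276.8,182)],[(335,177),(336.2,232.2)],[(349.6,180.4),(340.5,240.8)]):
    print(tri([t,s],uvs))
g=lambda i:(255*(i/255.)**.6).astype(np.uint8)
a=g(crop(t,308,148,66,64,6)); b=crop(s,300,210,66,64,6)
im=np.hstack([a,b]);cv2.imwrite("pics/z2.png",cv2.resize(im,None,fx=1,fy=1))
E
```

```text
(array([626.55668699, 186.85105178, 125.37847703]), array([ 0.07503051, -0.23833086, -0.28500898,  0.03454031]))
(array([623.85133526, 185.97319845,  47.94955931]), array([ 0.04430378, -0.14402324, -0.1637304 ,  0.01898806]))
(array([ 631.11852907, -171.38209223,   55.04897464]), array([-0.02740377,  0.06835292,  0.05845421, -0.01065745]))
(array([ 623.21278598, -207.39674798,   54.18187966]), array([-0.07362088,  0.18138996,  0.14919438, -0.02771579]))
```

View pics/z2.png

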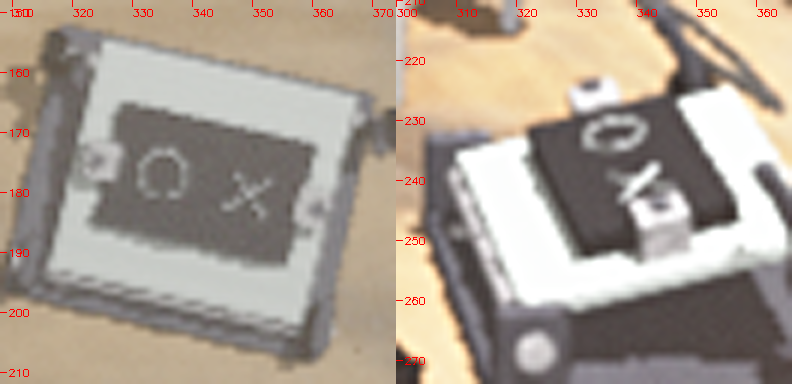

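```bash
cat > fit.py <<'E'
from h import *
from scipy.spatial.transform import Rotation as R
t,s=load("top"),load("side")
obs=[]
A=lambda f,p,uv,w:obs.append((f,np.array(p,float),np.array(uv),w))
A(t,(0,18,0),(335,177),1);A(t,(0,-18,0),(349.6,180.4),.8);A(s,(0,18,0),(336.2,232.2),1);A(s,(0,-18,0),(340.3,240.8),.8)
A(t,(26,41,-5),(328,165),1);A(t,(26,-41,-5),(360.7,172.5),1);A(t,(-26,41,-5),(323,185.7),1);A(t,(-26,-41,0),(355.8,192.3),1)
A(s,(-26,41,0),(322,230.8),1);A(s,(26,41,0),(346.5,226.2),1);A(s,(-26,-41,-11),(329.8,253),1);A(s,(26,-41,-4),(357,245.8),1)
def frame(p):
    M=R.from_euler("ZY",[p[3],-p[4]]).as_matrix(); return M
def res(p):
    M=frame(p); return np.concatenate([w*(proj(f,p[:3]+M@q)[0]-u) for f,q,u,w in obs])
r=least_squares(res,[625,-190,55,-.2,.27],x_scale=[10,10,10,.1,.1])
p=r.x;M=frame(p)
if __name__=="__main__":
    print(p,np.sqrt(np.diag(np.linalg.inv(r.jac.T@r.jac))*np.mean(r.fun**2)));print(r.fun.reshape(-1,2).round(2).tolist())
    print("ring",p[:3]+M@[0,18,0],"\nM",M.round(3).tolist())
E
python3 fit.py
```

```text
[ 6.27364143e+02 -1.89106855e+02  5.39395958e+01 -2.21777972e-01
  1.13756840e-01] [0.28114287 0.34016287 0.36409622 0.00633879 0.01545227]
[[-0.03, 0.06], [-0.31, 0.09], [0.17, 0.51], [0.21, -0.07], [0.21, -0.25], [-0.19, 0.07], [0.16, -0.53], [-0.04, 0.69], [-0.7, -0.93], [-0.15, -0.22], [0.37, 0.52], [0.2, 0.1]]
ring [ 631.32350186 -171.54771262   53.93959579] 
M [[0.969, 0.22, -0.111], [-0.219, 0.976, 0.025], [0.114, 0.0, 0.994]]
```

```bash
python3 - <<'E'
from h import *
t,s=load("top"),load("side")
P=[tri([t,s],u) for u in ([(325.2,154.7),(355.7,224.2)],[(316,192.2),(310,235)],[(358,202.2),(319.5,260)],[(369.7,164),(372,246.5)])]
for x in P: print(x[0].round(1),x[1].round(2))
for a,b in((0,1),(3,2)):
    d=P[a][0]-P[b][0];print(np.linalg.norm(d),np.arctan2(d[2],np.hypot(d[0],d[1])))
g=lambda i:(255*(i/255.)**.6).astype(np.uint8)
# big crop of side view
cv2.imwrite("pics/z3.png",crop(s,300,208,80,74,8)); 
E
```

```text
[ 687.  -147.1   53.8] [ 0.02 -0.06 -0.05  0.01]
[ 594.3 -126.8   34.8] [-0.14  0.39  0.33 -0.05]
[ 570.5 -231.6   35. ] [-0.24  0.66  0.51 -0.08]
[ 663.6 -255.7   58.5] [-0.2   0.44  0.35 -0.08]
96.77732454603094 0.19760188275301807
99.03387738711187 0.23970681240624153
```

View pics/z3.png

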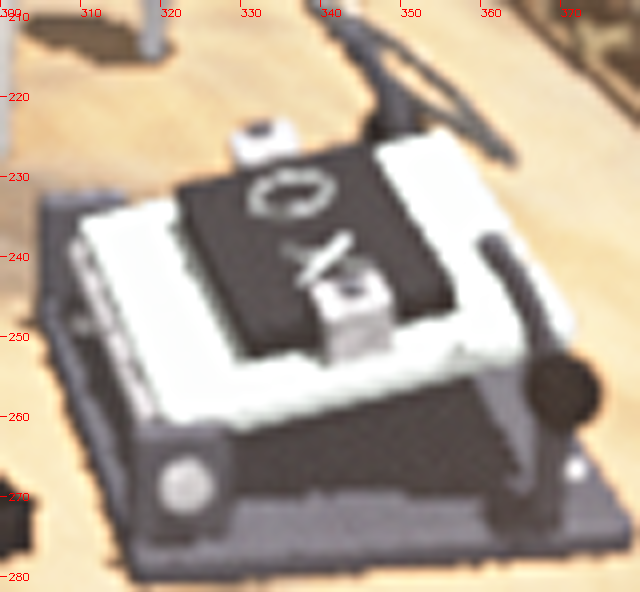

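```bash
python3 - <<'E'
from h import *
from scipy.optimize import brentq
s=load("side")
yaw=-.2218
c=lambda x,y:np.array([300+x/8,208+y/8])
def tilt(a,b,P,yaw=yaw):
    a,b=c(*a),c(*b); m=np.arctan2(*(b-a)[::-1])
    def g(t):
        d=np.array([np.cos(yaw)*np.cos(t),np.sin(yaw)*np.cos(t),np.sin(t)])*30
        q=proj(s,[P-d,P+d]); return np.arctan2(*(q[1]-q[0])[::-1])-m
    return brentq(g,-.8,.8)
for n,a,b,P in(("base",(135,580),(630,545),(615,-260,0)),("near plate",(235,430),(530,360),(615,-244,45)),("far plate",(80,222),(435,130),(640,-138,45)),("padfar",(178,188),(375,145),(636,-149,54)),("padnear",(235,360),(455,305),(618,-229,50))):
    P=np.array(P,float);print(n,[round(tilt(a,b,P,y),3) for y in(yaw-.02,yaw,yaw+.02)])
E
```

```text
base [0.022, 0.009, -0.003]
near plate [0.211, 0.2, 0.188]
far plate [0.234, 0.224, 0.214]
padfar [0.191, 0.181, 0.171]
padnear [0.225, 0.214, 0.202]
```

Tilt comes out at about 0.21 rad and yaw at about −0.22. The ring is near (631,−171.5,54.5) and the probe axis near (626,186), with its shoulder at z≈46. I'll move above the probe now.

Request:
{"name": "carry_out", "arguments": {"rows": [{"slide": [-0.35,-0.174,0],"twist": [0,0,0]},{"slide": [-0.35,-0.174,0],"twist": [0,0,0]},{"slide": [-0.35,-0.174,0],"twist": [0,0,0]},{"slide": [-0.35,-0.174,0],"twist": [0,0,0]},{"slide": [-0.35,-0.174,0],"twist": [0,0,0]},{"slide": [-0.35,-0.174,0],"twist": [0,0,0]},{"slide": [-0.35,-0.174,0],"twist": [0,0,0]},{"slide": [-0.35,-0.174,0],"twist": [0,0,0]},{"slide": [-0.35,-0.174,0],"twist": [0,0,0]},{"slide": [-0.35,-0.174,0],"twist": [0,0,0]}], "hand": -1, "squeeze": 40}}

```text
clock: 0.93
eef_pos: [527.8, 307.2, 206.8]
tcp_rot: [-0.671, -3.068, 0.001]
ft_force: [0.3, -0.5, 0.6]
width: 85.6
```

Request:
{"name": "carry_out", "arguments": {"rows": [{"slide": [-0.35,-0.174,0],"twist": [0,0,0]},{"slide": [-0.35,-0.174,0],"twist": [0,0,0]},{"slide": [-0.35,-0.174,0],"twist": [0,0,0]},{"slide": [-0.35,-0.174,0],"twist": [0,0,0]},{"slide": [0,0,0],"twist": [0,0,0]},{"slide": [0,0,0],"twist": [0,0,0]},{"slide": [0,0,0],"twist": [0,0,0]}]}}

```text
clock: 1.52
eef_pos: [624.8, 187.3, 206.5]
tcp_rot: [-0.673, -3.067, 0.0]
ft_force: [0.8, -0.8, -0.7]
width: 85.6
```

Request:
{"name": "carry_out", "arguments": {"rows": [{"slide": [0,0,0.25],"twist": [0,0,0]},{"slide": [0,0,0.25],"twist": [0,0,0]},{"slide": [0,0,0.25],"twist": [0,0,0]},{"slide": [0,0,0.25],"twist": [0,0,0]},{"slide": [0,0,0.25],"twist": [0,0,0]},{"slide": [0,0,0],"twist": [0,0,0]},{"slide": [0,0,0],"twist": [0,0,0]},{"slide": [0,0,0],"twist": [0,0,0]}]}}

```text
clock: 2.18
eef_pos: [625.6, 188.7, 83.6]
tcp_rot: [0.669, 3.068, 0.001]
ft_force: [0.4, -0.9, 0.4]
width: 85.4
```

```bash
python3 - <<'E'
from h import *
from workcell import vision
t,s=[vision.grab_frame(n) for n in("top","side")]
cv2.imwrite("pics/g1.png",np.hstack([crop(t,150,135,75,75,5),crop(s,235,110,75,75,5)]))
E
```

```text
(no output)
```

View pics/g1.png

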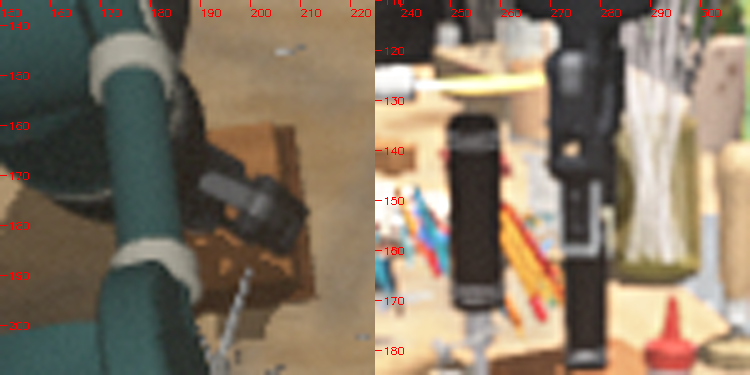

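The side view shows the near finger (tip at about (276,161)) in line with the handle (bottom at (277,183)). Closing now.

Request:
{"name": "carry_out", "arguments": {"rows": [{"slide": [0,0,0],"twist": [0,0,0]},{"slide": [0,0,0],"twist": [0,0,0]},{"slide": [0,0,0],"twist": [0,0,0]},{"slide": [0,0,0],"twist": [0,0,0]},{"slide": [0,0,0],"twist": [0,0,0]},{"slide": [0,0,0],"twist": [0,0,0]},{"slide": [0,0,0],"twist": [0,0,0]},{"slide": [0,0,0],"twist": [0,0,0]},{"slide": [0,0,0],"twist": [0,0,0]},{"slide": [0,0,0],"twist": [0,0,0]}], "hand": 1, "squeeze": 40}}

```text
clock: 3.12
eef_pos: [625.6, 187.2, 82.7]
tcp_rot: [0.671, 3.069, -0.0]
ft_force: [-1.0, -0.9, 4.1]
width: 23.0
```

Request:
{"name": "carry_out", "arguments": {"rows": [{"slide": [0,0,-0.08],"twist": [0,0,0]},{"slide": [0,0,-0.15],"twist": [0,0,0]},{"slide": [0,0,-0.25],"twist": [0,0,0]},{"slide": [0,0,-0.25],"twist": [0,0,0]},{"slide": [0,0,-0.25],"twist": [0,0,0]},{"slide": [0,0,-0.25],"twist": [0,0,0]},{"slide": [0,0,-0.25],"twist": [0,0,0]},{"slide": [0,0,-0.25],"twist": [0,0,0]},{"slide": [0,0,-0.25],"twist": [0,0,0]},{"slide": [0,0,0],"twist": [0,0,0]}]}}

```text
clock: 3.95
eef_pos: [628.1, 188.3, 287.1]
tcp_rot: [0.669, 3.06, 0.008]
ft_force: [-0.1, -0.2, 0.7]
width: 22.4
```

```bash
python3 - <<'E'
from h import *
from workcell import vision,arm
o=arm.observe();print(o["eef_pos"],o["width"],o["joint_positions"].round(2))
t,s=[vision.grab_frame(n) for n in("top","side")]
q=proj(s,[o["eef_pos"],o["eef_pos"]-[0,0,70]]);print(q)
x,y=q[0].astype(int)
a=crop(s,x-40,y-60,80,100,6)
b=cv2.resize(t["pixels"][:,:,::-1],(320,240));b=np.pad(b,((0,360),(0,0),(0,0)))
b[250:490]=cv2.resize(s["pixels"][:,:,::-1],(320,240))
cv2.imwrite("pics/g2.png",np.hstack([a,b]))
E
```

```text
[628.11709866 188.34762327 287.12960686] 22.42496425894195 [ 0.25  0.18  1.56  0.    1.39 -0.89]
[[277.01517155  91.11599374]
 [277.2747378  119.10064904]]
```

View pics/g2.png

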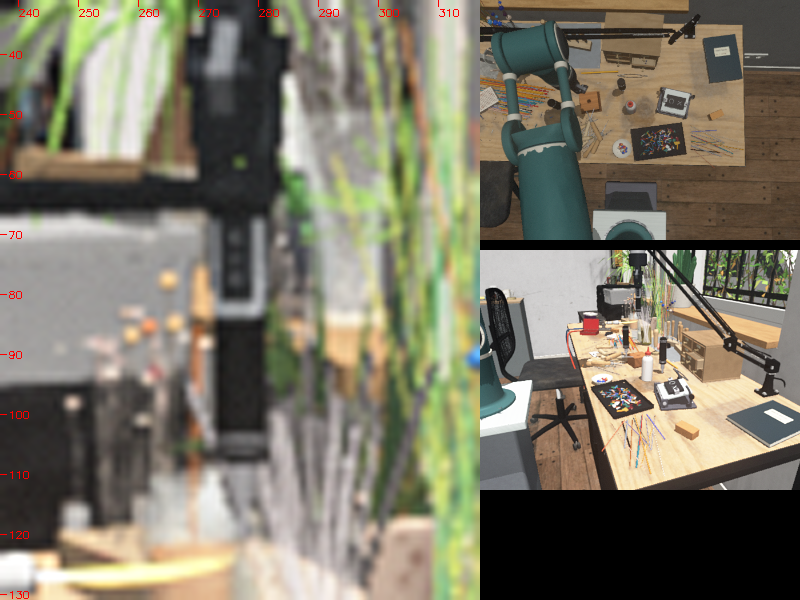

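The probe is held upright, with its shoulder at about (276,107) in the side view. That is roughly 36.7 mm below the TCP, which agrees with the grasp height. Next I'll plan the transfer and check lamp clearance.

```bash
cat > plan.py <<'E'
from h import *
from scipy.spatial.transform import Rotation as R
t0,yaw=.21,-.2218
n=np.array([-np.sin(t0)*np.cos(yaw),-np.sin(t0)*np.sin(yaw),np.cos(t0)])
ring=np.array([631.2,-171.5,54.5])
def delta(h,o,ring=ring,L=70.7):
    "twist and world/tool shifts from the current pose to tip free height h above ring"
    Rc=R.from_rotvec(o["tcp_rot"]); z=Rc.as_matrix()[:,2]
    v=np.cross(z,-n); w=v/np.linalg.norm(v)*np.arcsin(np.linalg.norm(v))
    d=ring+n*(L+h)-o["eef_pos"]
    return Rc.inv().apply(w)/2, d, Rc.inv().apply(d)/100, ring+n*(L+h)
E
python3 - <<'E'
from plan import *
from workcell import arm
t,s=load("top"),load("side")
print(tri([t,s],[(332,66),(438,160)]))
for col in (100,200,300):   # bar in top; find z on side bar line
    for z in range(150,1000,50):
        P=onz(t,(col,62),z);u=proj(s,P)[0]
        if abs((u[0]-300)*160-(u[1])*140)<3000: print(col,P.round(),u.round())
for uv in ((263,184),(248,147)):print(onz(t,uv,120).round())
print(n,delta(60,arm.observe()))
E
```

```text
(array([ 867.39957584, -148.05814022,  173.1354405 ]), array([ 1.01806358, -1.61192225, -1.67446578,  0.56152077]))
100 [745. 264. 450.] [310.  21.]
100 [724. 244. 500.] [305.  -0.]
200 [791. 121. 350.] [349.  65.]
200 [769. 112. 400.] [344.  43.]
300 [860. -72. 200.] [413. 140.]
300 [838. -69. 250.] [406. 118.]
300 [816. -66. 300.] [399.  95.]
[601.   4. 120.]
[687.  41. 120.]
[-0.20335327  0.04585824  0.97803091] (array([-2.08659347e-02, -1.01801457e-01, -4.86280031e-21]), array([ -21.32604955, -353.22587209,  -99.15698319]), array([-1.2790789 , -3.30055146,  0.98785609]), array([ 604.62172772, -165.50632864,  182.32864055]))
```

Request:
{"name": "carry_out", "arguments": {"rows": [{"slide": [-0.128,-0.33,0],"twist": [0,0,0]},{"slide": [-0.128,-0.33,0],"twist": [0,0,0]},{"slide": [-0.128,-0.33,0],"twist": [0,0,0]},{"slide": [-0.128,-0.33,0],"twist": [0,0,0]},{"slide": [-0.128,-0.33,0],"twist": [0,0,0]},{"slide": [-0.128,-0.33,0],"twist": [0,0,0]},{"slide": [-0.128,-0.33,0],"twist": [0,0,0]},{"slide": [-0.128,-0.33,0],"twist": [0,0,0]},{"slide": [-0.128,-0.33,0],"twist": [0,0,0]},{"slide": [-0.128,-0.33,0],"twist": [0,0,0]}]}}

```text
clock: 4.88
eef_pos: [602.2, -167.1, 277.2]
tcp_rot: [-0.67, -3.065, -0.001]
ft_force: [0.0, 0.7, -2.0]
width: 22.3
```

Request:
{"name": "carry_out", "arguments": {"rows": [{"slide": [0,0,0.15],"twist": [-0.0042,-0.0204,0]},{"slide": [0,0,0.15],"twist": [-0.0042,-0.0204,0]},{"slide": [0,0,0.15],"twist": [-0.0042,-0.0204,0]},{"slide": [0,0,0.15],"twist": [-0.0042,-0.0204,0]},{"slide": [0,0,0.15],"twist": [-0.0042,-0.0204,0]},{"slide": [0,0,0],"twist": [0,0,0]},{"slide": [0,0,0],"twist": [0,0,0]},{"slide": [0,0,0],"twist": [0,0,0]}]}}

```text
clock: 5.55
eef_pos: [609.9, -167.2, 205.3]
tcp_rot: [0.627, 2.867, -0.004]
ft_force: [0.1, 0.6, -1.4]
width: 22.2
```

```bash
python3 - <<'E'
from plan import *
from workcell import arm
o=arm.observe();print(o["eef_pos"],o["joint_positions"].round(2),R.from_rotvec(o["tcp_rot"]).as_matrix()[:,2],o["ft_force"],o["width"])
print(delta(20,o))
E
```

```text
[ 609.86088064 -167.23054405  205.32152266] [-0.32  0.05  1.87  0.02  1.02 -1.47] [ 0.20001006 -0.04617852 -0.97870502] [ 0.08046496  0.63038296 -1.35890883] 22.17102546106412
(array([-8.50735762e-04, -1.48652985e-03,  9.24523537e-19]), array([  2.89497784,  -0.11011401, -62.1141187 ]), array([ 0.09869017, -0.01485291,  0.6137551 ]), array([ 612.75585848, -167.34065805,  143.20740397]))
```

Moving to a 20 mm hover, then looking.

Request:
{"name": "carry_out", "arguments": {"rows": [{"slide": [0.02,-0.003,0.13],"twist": [0,0,0]},{"slide": [0.02,-0.003,0.12],"twist": [0,0,0]},{"slide": [0.02,-0.003,0.12],"twist": [0,0,0]},{"slide": [0.02,-0.003,0.12],"twist": [0,0,0]},{"slide": [0.02,-0.003,0.12],"twist": [0,0,0]},{"slide": [0,0,0],"twist": [0,0,0]},{"slide": [0,0,0],"twist": [0,0,0]},{"slide": [0,0,0],"twist": [0,0,0]}]}}

```text
clock: 6.22
eef_pos: [612.9, -167.5, 143.9]
tcp_rot: [0.627, 2.865, -0.004]
ft_force: [0.1, -0.7, -1.2]
width: 22.4
```

```bash
cat > look.py <<'E'
import sys
from plan import *
from workcell import arm,vision
o=arm.observe();z=R.from_rotvec(o["tcp_rot"]).as_matrix()[:,2]
print(o["clock"],o["eef_pos"].round(1),z.round(3),o["ft_force"].round(2),o["ft_torque"].round(3),o["width"])
print(delta(float(sys.argv[2]),o)[2].round(3))
t,s=[vision.grab_frame(n) for n in("top","side")]
pickle.dump((t,s,o),open(sys.argv[1]+".pkl","wb"))
for f in(t,s): print(proj(f,[o["eef_pos"],o["eef_pos"]+z*36.7,o["eef_pos"]+z*70.7,ring]).round(1).tolist())
g=lambda i:(255*(i/255.)**.6).astype(np.uint8)
cv2.imwrite(f"pics/{sys.argv[1]}.png",np.hstack([g(crop(t,305,150,50,74,8)),crop(s,308,180,50,74,8)]))
E
python3 look.py h1 -7
```

```text
6.2167 [ 612.9 -167.5  143.9] [ 0.202 -0.047 -0.978] [ 0.14 -0.69 -1.24] [0.049 0.077 0.016] 22.39936986252798
[0.003 0.001 0.276]
[[339.1, 178.7], [337.4, 178.0], [335.9, 177.4], [335.0, 177.1]]
[[328.6, 190.4], [331.9, 207.7], [334.7, 223.3], [336.3, 232.5]]
```

View pics/h1.png

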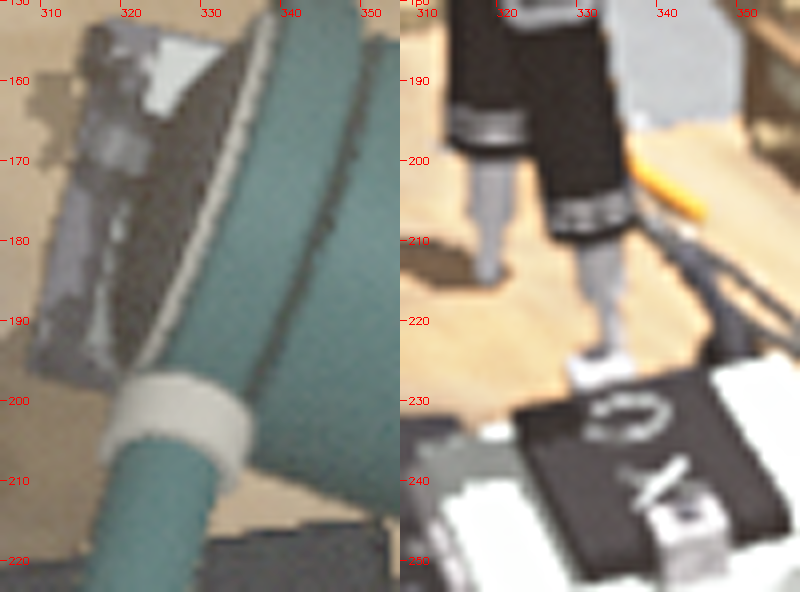

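The side view puts the sprung tip at about (334.5,223.7), where the model predicts it, and the ring at (336.4,232.3). The axes agree. Descending in stages.

Request:
{"name": "carry_out", "arguments": {"rows": [{"slide": [0,0,0.04],"twist": [0,0,0]},{"slide": [0,0,0.04],"twist": [0,0,0]},{"slide": [0,0,0.04],"twist": [0,0,0]},{"slide": [0,0,0.03],"twist": [0,0,0]},{"slide": [0,0,0],"twist": [0,0,0]},{"slide": [0,0,0],"twist": [0,0,0]},{"slide": [0,0,0],"twist": [0,0,0]},{"slide": [0,0,0],"twist": [0,0,0]}]}}

```text
clock: 6.98
eef_pos: [615.9, -168.2, 129.4]
tcp_rot: [0.627, 2.865, -0.004]
ft_force: [0.2, 0.0, -0.9]
width: 22.5
```

Request:
{"name": "carry_out", "arguments": {"rows": [{"slide": [0,0,0],"twist": [0,0,0]},{"slide": [0,0,0],"twist": [0,0,0]}]}}

```text
clock: 7.15
eef_pos: [615.9, -168.2, 129.5]
tcp_rot: [0.627, 2.865, -0.004]
ft_force: [-0.0, -0.7, -0.8]
width: 22.2
```

Request:
{"name": "carry_out", "arguments": {"rows": [{"slide": [0,0,0],"twist": [0,0,0]},{"slide": [0,0,0],"twist": [0,0,0]}]}}

```text
clock: 7.32
eef_pos: [615.8, -168.2, 129.4]
tcp_rot: [0.627, 2.865, -0.004]
ft_force: [-0.1, -0.4, -0.8]
width: 22.7
```

Request:
{"name": "carry_out", "arguments": {"rows": [{"slide": [0,0,0.02],"twist": [0,0,0]},{"slide": [0,0,0.02],"twist": [0,0,0]},{"slide": [0,0,0],"twist": [0,0,0]},{"slide": [0,0,0],"twist": [0,0,0]},{"slide": [0,0,0],"twist": [0,0,0]},{"slide": [0,0,0],"twist": [0,0,0]}]}}

```text
clock: 7.82
eef_pos: [616.6, -168.3, 125.3]
tcp_rot: [0.627, 2.865, -0.004]
ft_force: [-0.1, 0.3, -0.5]
width: 22.6
```

Request:
{"name": "carry_out", "arguments": {"rows": [{"slide": [0,0,0],"twist": [0,0,0]},{"slide": [0,0,0],"twist": [0,0,0]}]}}

```text
clock: 7.98
eef_pos: [616.6, -168.3, 125.4]
tcp_rot: [0.627, 2.866, -0.004]
ft_force: [-0.4, 0.0, -0.7]
width: 22.4
```

Request:
{"name": "carry_out", "arguments": {"rows": [{"slide": [0,0,0],"twist": [0,0,0]},{"slide": [0,0,0],"twist": [0,0,0]}]}}

```text
clock: 8.15
eef_pos: [616.6, -168.3, 125.4]
tcp_rot: [0.627, 2.865, -0.004]
ft_force: [-0.3, -0.4, -0.6]
width: 22.5
```

Request:
{"name": "carry_out", "arguments": {"rows": [{"slide": [0,0,0.02],"twist": [0,0,0]},{"slide": [0,0,0.02],"twist": [0,0,0]},{"slide": [0,0,0],"twist": [0,0,0]},{"slide": [0,0,0],"twist": [0,0,0]},{"slide": [0,0,0],"twist": [0,0,0]},{"slide": [0,0,0],"twist": [0,0,0]}]}}

```text
clock: 8.65
eef_pos: [617.5, -168.5, 121.5]
tcp_rot: [0.627, 2.865, -0.004]
ft_force: [-0.1, -0.2, 1.3]
width: 22.6
```

Request:
{"name": "carry_out", "arguments": {"rows": [{"slide": [0,0,0],"twist": [0,0,0]},{"slide": [0,0,0],"twist": [0,0,0]}]}}

```text
clock: 8.82
eef_pos: [617.4, -168.5, 121.5]
tcp_rot: [0.627, 2.865, -0.004]
ft_force: [-1.0, 0.4, 0.1]
width: 22.5
```

Request:
{"name": "carry_out", "arguments": {"rows": [{"slide": [0,0,0],"twist": [0,0,0]},{"slide": [0,0,0],"twist": [0,0,0]}]}}

```text
clock: 8.98
eef_pos: [617.4, -168.5, 121.5]
tcp_rot: [0.627, 2.865, -0.004]
ft_force: [0.2, -0.8, 0.8]
width: 22.3
```

Request:
{"name": "carry_out", "arguments": {"rows": [{"slide": [0,0,0.02],"twist": [0,0,0]},{"slide": [0,0,0.02],"twist": [0,0,0]},{"slide": [0,0,0],"twist": [0,0,0]},{"slide": [0,0,0],"twist": [0,0,0]},{"slide": [0,0,0],"twist": [0,0,0]},{"slide": [0,0,0],"twist": [0,0,0]}]}}

```text
clock: 9.48
eef_pos: [618.3, -168.7, 117.6]
tcp_rot: [0.627, 2.865, -0.004]
ft_force: [-0.3, -0.2, 2.6]
width: 22.3
```

Request:
{"name": "carry_out", "arguments": {"rows": [{"slide": [0,0,0],"twist": [0,0,0]},{"slide": [0,0,0],"twist": [0,0,0]}]}}

```text
clock: 9.65
eef_pos: [618.3, -168.7, 117.6]
tcp_rot: [0.627, 2.865, -0.004]
ft_force: [-0.5, -0.6, 1.3]
width: 22.6
```

Request:
{"name": "carry_out", "arguments": {"rows": [{"slide": [0,0,0],"twist": [0,0,0]},{"slide": [0,0,0],"twist": [0,0,0]}]}}

```text
clock: 9.82
eef_pos: [618.2, -168.7, 117.5]
tcp_rot: [0.627, 2.866, -0.004]
ft_force: [-0.6, -1.0, 1.6]
width: 22.2
```

```bash
python3 look.py h2 -7
```

```text
9.8167 [ 618.2 -168.7  117.5] [ 0.201 -0.047 -0.978] [-0.57 -1.03  1.57] [-0.007  0.164  0.053] 22.164171517104773
[0.001 0.001 0.007]
[[337.8, 178.2], [336.2, 177.6], [334.8, 177.0], [335.0, 177.1]]
[[330.9, 203.2], [334.0, 220.1], [336.9, 235.3], [336.3, 232.5]]
```

View pics/h2.png

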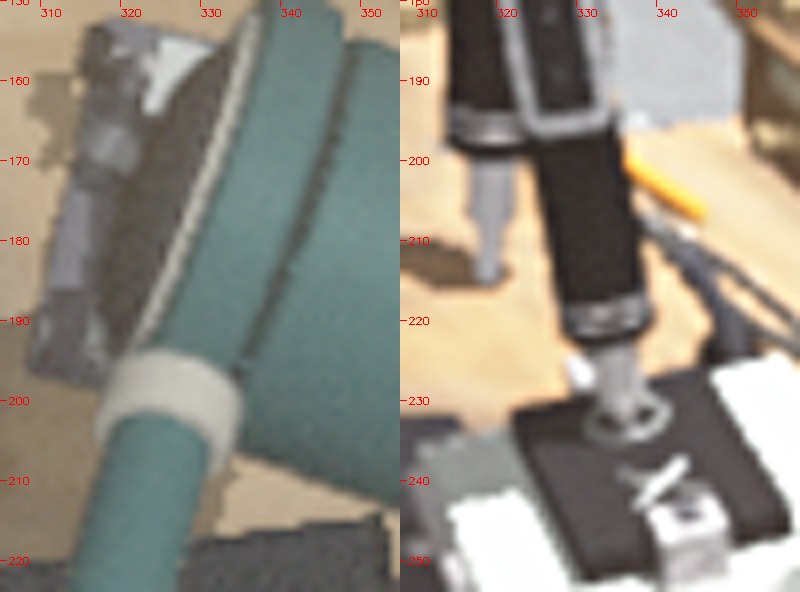

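The tip sits inside the ring: tip end about (335.8,232.3), ring centre about (336.5,232). The force rose by about 2.5 N and the exposed length suggests about 7 mm in. Holding.

Request:
{"name": "carry_out", "arguments": {"rows": [{"slide": [0,0,0],"twist": [0,0,0]},{"slide": [0,0,0],"twist": [0,0,0]},{"slide": [0,0,0],"twist": [0,0,0]},{"slide": [0,0,0],"twist": [0,0,0]},{"slide": [0,0,0],"twist": [0,0,0]},{"slide": [0,0,0],"twist": [0,0,0]},{"slide": [0,0,0],"twist": [0,0,0]},{"slide": [0,0,0],"twist": [0,0,0]},{"slide": [0,0,0],"twist": [0,0,0]},{"slide": [0,0,0],"twist": [0,0,0]}]}}

```text
clock: 10.75
eef_pos: [618.2, -168.7, 117.5]
tcp_rot: [0.627, 2.865, -0.004]
ft_force: [-0.8, -0.2, 0.3]
width: 22.2
```

Request:
{"name": "carry_out", "arguments": {"rows": [{"slide": [0,0,0],"twist": [0,0,0]},{"slide": [0,0,0],"twist": [0,0,0]},{"slide": [0,0,0],"twist": [0,0,0]},{"slide": [0,0,0],"twist": [0,0,0]},{"slide": [0,0,0],"twist": [0,0,0]},{"slide": [0,0,0],"twist": [0,0,0]},{"slide": [0,0,0],"twist": [0,0,0]},{"slide": [0,0,0],"twist": [0,0,0]},{"slide": [0,0,0],"twist": [0,0,0]},{"slide": [0,0,0],"twist": [0,0,0]}]}}

```text
clock: 11.58
eef_pos: [618.2, -168.7, 117.5]
tcp_rot: [0.627, 2.866, -0.004]
ft_force: [-0.6, 0.0, 2.2]
width: 22.5
```

Request:
{"name": "carry_out", "arguments": {"rows": [{"slide": [0,0,0],"twist": [0,0,0]},{"slide": [0,0,0],"twist": [0,0,0]},{"slide": [0,0,0],"twist": [0,0,0]},{"slide": [0,0,0],"twist": [0,0,0]},{"slide": [0,0,0],"twist": [0,0,0]},{"slide": [0,0,0],"twist": [0,0,0]},{"slide": [0,0,0],"twist": [0,0,0]},{"slide": [0,0,0],"twist": [0,0,0]},{"slide": [0,0,0],"twist": [0,0,0]},{"slide": [0,0,0],"twist": [0,0,0]}]}}

```text
clock: 12.42
eef_pos: [618.2, -168.7, 117.5]
tcp_rot: [0.627, 2.866, -0.004]
ft_force: [-0.9, -0.0, 1.6]
width: 22.5
```

Request:
{"name": "carry_out", "arguments": {"rows": [{"slide": [0,0,0],"twist": [0,0,0]},{"slide": [0,0,0],"twist": [0,0,0]},{"slide": [0,0,0],"twist": [0,0,0]},{"slide": [0,0,0],"twist": [0,0,0]},{"slide": [0,0,0],"twist": [0,0,0]},{"slide": [0,0,0],"twist": [0,0,0]},{"slide": [0,0,0],"twist": [0,0,0]},{"slide": [0,0,0],"twist": [0,0,0]},{"slide": [0,0,0],"twist": [0,0,0]},{"slide": [0,0,0],"twist": [0,0,0]}]}}

```text
clock: 13.25
eef_pos: [618.2, -168.7, 117.5]
tcp_rot: [0.627, 2.866, -0.004]
ft_force: [-0.9, -0.5, 1.5]
width: 22.5
```

```bash
python3 - <<'E'
from plan import *
t,s,o=pickle.load(open("h2.pkl","rb"))
from workcell import vision
s2=vision.grab_frame("side")
cv2.imwrite("pics/h3.png",np.hstack([crop(s,322,205,34,48,11),crop(s2,322,205,34,48,11)]))
z=R.from_rotvec(o["tcp_rot"]).as_matrix()[:,2]
P=ring-n*0
for d in(0,9,27,60): print(d,proj(s,P+n*d).round(1))
E
```

```text
0 [[336.3 232.5]]
9 [[335.6 228.5]]
27 [[334.1 220.4]]
60 [[331.2 205.3]]
```

View pics/h3.png

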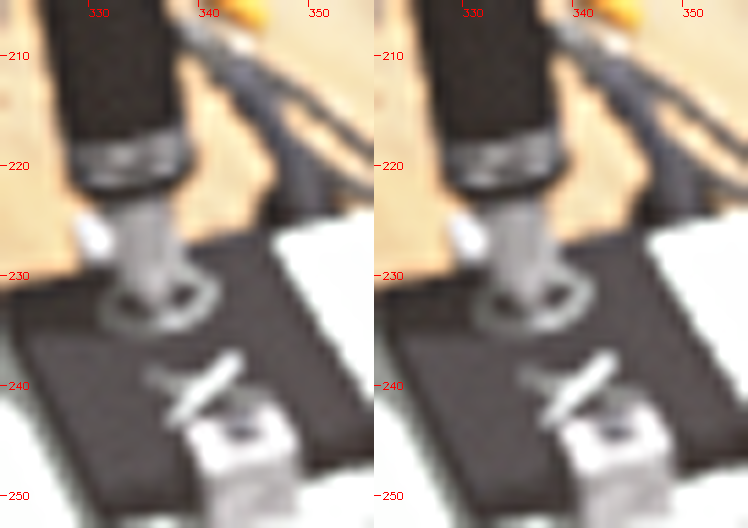

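The tip is in the ring and stable. I'll check the lean of the handle numerically, because squareness has the tightest margin.

```bash
python3 - <<'E'
from plan import *
for k,rows,base in(("h1",range(184,202),200),("h2",range(199,217),210)):
    t,s,o=pickle.load(open(k+".pkl","rb")); z=R.from_rotvec(o["tcp_rot"]).as_matrix()[:,2]
    g=cv2.GaussianBlur(s["pixels"].astype(np.float32).mean(2),(1,1),0)
    L=[];Rr=[]
    q=proj(s,[o["eef_pos"]-z*10,o["eef_pos"]+z*36.7])
    for r in rows:
        c=q[0,0]+(r-q[0,1])*(q[1,0]-q[0,0])/(q[1,1]-q[0,1]); c=int(round(c))
        row=g[r]; th=100
        i=c
        while row[i]<th and i<c+15:i+=1
        Rr.append(i-1+(th-row[i-1])/(row[i]-row[i-1])); i=c
        while row[i]<th and i>c-15:i-=1
        L.append(i+1-(th-row[i+1])/(row[i]-row[i+1]))
    rr=np.array(rows); print(k,np.round(L,1),np.round(Rr,1))
    fl=lambda v:np.polyfit(rr,v,1)[0]
    # expected silhouette slopes for a tool-aligned cylinder
    view=s["T"][:3,2]; side=np.cross(z,view);side/=np.linalg.norm(side)
    for sg in(-1,1):
        e=proj(s,[o["eef_pos"]+sg*12*side,o["eef_pos"]+z*36.7+sg*12*side]);print("exp",sg,(e[1,0]-e[0,0])/(e[1,1]-e[0,1]),e.round(1).tolist())
    print("meas",fl(L),fl(Rr))
E
```

```text
h1 [313.6 313.7 313.6 313.6 313.6 313.6 310.2 304.9 302.5 317.8 322.4 322.4
 322.4 322.6 305.1 315.8 324.4 324.7] [333.1 333.4 333.5 333.4 333.4 333.5 334.1 334.3 334.4 334.4 334.6 335.1
 335.3 335.3 335.3 335.6 335.9 336.1]
exp -1 0.1790141358068117 [[334.8, 189.0], [337.9, 206.3]]
exp 1 0.1915015648894077 [[322.5, 191.9], [325.8, 209.2]]
meas 0.5722617197578077 0.17874517135699222
h2 [315.8 323.7 324.3 324.5 324.7 324.8 325.  325.3 325.5 325.7 325.8 325.9
 326.2 326.5 326.7 326.7 326.8 327. ] [335.3 335.3 335.9 336.6 336.6 336.3 336.4 336.7 337.6 338.2 338.8 337.6
 337.4 337.6 337.8 338.  338.1 337.7]
exp -1 0.1790665351795729 [[337.0, 201.8], [340.0, 218.7]]
exp 1 0.19155391775447256 [[324.9, 204.6], [328.1, 221.5]]
meas 0.33400588532596714 0.15765815475038625
```

```bash
python3 -c "
from workcell import job,arm
o=arm.observe();print(o['clock'],o['ft_force'],o['width'])
print(job.job_done())"
```

```text
13.3 [ 0.11424706 -0.1065071   1.91438496] 22.60274351654505
the job is handed in; nothing more can be done
None
```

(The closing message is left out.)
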